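# Hang up the fry basket and probe the hotplate

### The arm

A 6-joint arm with a two-finger parallel gripper is mounted at the origin on a cart in front of the work surface, level with it; the furniture and walls round the work are solid. World frame = base frame: x ahead of the robot, y to its left, z up, the work surface at z = 0. Lengths are in mm, angles in rad, forces in N, time in s.
With the tool pointing down it reaches from about 350 to 975 mm from the base axis. Payload 7.1 kg.
Tool frame: the origin (TCP) lies midway between the tips of the shut fingers; the grasp point (between the pads) lies 19 mm behind it; z points along the fingers, x is the direction in which the jaws open and shut, and the axes are right-handed (so a half turn about z gives the same grasp; the last joint's range is limited). The gripper opens to 88 mm and grips with 3 to 60 N. Pads are 20 mm wide; open, the fingers measure 115 mm over their backs; the gripper's body (75 mm by 178 mm) begins 61 mm behind the grasp point.
Start: joints at [1.306, 0.423, 1.63, -0, 1.089, -0.019], TCP at [152.051, 606.206, 222.675] pointing down, gripper open.
Joint ranges: [-3, 3], [-0.9, 2.11], [0.09, 2.58], [-1.31, 4.45], [0.11, 2.69], [-2.54, 2.54]. Speed limits (rad/s): [2.39, 2.39, 3.01, 3.14, 3.14, 3.14].

### API

Orientations are given as a rotation vector (axis times angle).
In Python, from workcell import telemetry, imaging, ticket gives the robot as it stands.
- The arm moves only by the tool jog_arm, never from a script. Its arguments are lists of equal length, an entry for each row: "travel": the shift along the world's x, y, z in units of 400 mm (1.0 is 400 mm), a list of three; "dr": the turn, a rotation vector about the world's x, y, z in units of 90 degrees (1.0 is 90 degrees), a list of three. In form: {"travel": [[tx, ty, tz], ...], "dr": [[wx, wy, wz], ...]}. A call has exactly 10 rows; each row is the pose to reach, as a shift and turn from the pose measured when the call began; what a row does not reach only later rows make up. A row lasts 1/10 s, in which the tool goes at most 50 mm and 8.59 degrees, less where a joint would pass 70% of its speed; a pose out of reach is approached as far as the arm can. A call with a number of a shift or a turn outside -1 to 1 is refused whole. A call with a gripper value outside its range is refused whole. "hand" is the opening, from -1 (shut) to 1 (fully open), set as the call begins (left out, the last holds). The fingers move at their own pace and stop on an object; the grip force is fixed at half the most. Time passes only in rows, so rows that repeat a pose let the fingers close, or fill a call up. It gives the time, the measured TCP pose, the force and the opening at its end, in the units of the state.
- telemetry.get_obs(): the state, without advancing time (a new reading comes with each control period).
- imaging.get_image(name): name is "scene" or "top" or "wrist"; returns a dict with "pixels" (400x640x3 uint8, red, green, blue), "range_z" (400x640 float32, mm along the optical axis (not along the pixel's ray), 0 where there is no reading), "fx", "fy", "cx", "cy" (pixels), "extrinsics" (4x4, takes a point from world to camera coordinates). Camera axes: x right, y down, z forward; pixel columns grow to the right and rows downward; lengths in mm; the calibration is good to about 2 mm. A picture is of the moment at which its call begins.
- ticket.close_job(): hands the job in, once; it reports no verdict.
The state is a dict: "t": time; "qpos": joint angles; "qvel": joint speeds; "joint_torque": joint torques, N m; "ee_pos": TCP position; "orientation": TCP orientation; "ft_force": force on the tool from outside, world axes, zero at the start; "moment": the same for the moment, N m; "width": finger opening in mm.
Only numpy, scipy, OpenCV 4.12 (cv2) and the standard library are available. Lean on these libraries where they do the work, as an engineer would, in place of code of your own. Each camera call takes 0.05 s, during which the arm holds its last target. There are 200 camera calls.

### The job

Check the surface temperature of the portable hotplate: first clear its measuring spot by hanging the wire basket by its bail handle on both prongs of the hook stand and letting go of it. Then take the surface thermometer out of its leaning rest and hold it upright with its sprung tip on the small ringed spot of the hotplate, pressing lightly so that the tip is pushed in about half-way (never hard), and finish while still holding it there, steady. Leave the mug, the spice jar and the garlic where they stand.

Things in the scene. Friction and masses are not known exactly. Their poses are not given: they have to be found in the camera images.
- hotplate: Fixed portable hotplate, white case 220 (x) x 200 (y) mm with a level dark glass top; the top face is 50 mm above the origin. Origin: centre of the underside; z up; a small grey knob on its -x side. The basket stands on it at the start and covers the ringed spot.
- mark (a point): The measuring spot on the hotplate's top face: a thin white ring 26 mm across with a dot in its middle; this point is the dot, 12 mm from the hotplate's centre along its +x, at top-face height. z up.
- basket: Loose empty steel-wire basket, 92 (x) x 130 (y) x 58 (z) mm, about 0.16 kg, with a rigid upright bail handle (an arch in the basket's y-z plane, total height 140 mm). Origin: centre of the underside; z up. Front and back are alike. To hang it, bring it from in front of the prongs so that they pass over the basket's rim and under the bar, then lower it.
- bail (a point): Middle of the basket's handle bar: a round level bar 10 mm in diameter along the basket's y axis, straight for 106 mm, its axis 135 mm above the basket's underside; the arch's legs stand at y = -62 and +62 mm. Axes as the basket's.
- hook_stand: Fixed steel drip stand, z up. Base 170 x 120 x 12 mm (x = -60 to +110). Post at x = +85 carries a crossbar (top at z = 182); from it two 8 mm round prongs run to -x at y = -38 and +38: axis z = 177 at x = +85, 165 from x = +12 to -20, then turned up to z = 187 at x = -32 (top 191). Between the prongs is free. Origin: underside of base, midway between prongs, below point seat.
- seat (a point): Where the middle of the basket's bail bar comes to rest: midway between the prongs just behind their upturned ends, 174 mm above the hook stand's origin. Axes as the stand's: the prongs point to -x, the hung bar lies along y.
- probe_rest: Fixed grey rest, base 90 x 75 x 10 mm, with a 40 mm square block whose 17 mm square hole leans 20 degrees (0.35 rad) from vertical towards the rest's -x. The thermometer's collar sits on the block's upper face (centre at x = -0.6, z = 88.4 mm), its x and y axes along the block's sides. Origin: underside of the base; z up.
- probe: Loose straight surface thermometer, 0.13 kg. Origin: centre of the collar's underside; z along its axis to the handle's top. Collar 32 mm across, 5 thick; white square handle 24 x 24 mm (faces normal to x and y) from z = 5 to 80; steel shaft 13 mm thick down to z = -45; sprung tip to z = -65. It starts leaning in the rest; draw it 75 mm or more along its axis to free it. Upright: z vertical.
- tip_end (a point): Lowest point of the thermometer's sprung tip (ball 8 mm across), on its axis, 65 mm below the collar's underside when not pressed in, up to 18 mm less when pressed in.
- tip (a joint): How far the thermometer's tip is pushed in, in m: 0 free, 0.018 fully in (stop). Spring about 300 N/m: half-way (0.009) takes about 2.7 N, fully in 5.4 N.
- mug: Bystander: handled mug about 81 x 113 x 101 mm standing behind the hotplate. Leave it. Origin: underside.
- spice_jar: Bystander: small capped glass jar 45 mm across, 100 mm tall, standing behind the hotplate. Leave it. Origin: underside.
- garlic: Bystander: garlic bulb about 52 mm, lying near the left front of the worktop, robot side. Leave it. Origin: underside.
There are look-alikes about, which are no part of the job. Leave any green look-alike of the probe_rest alone.

How it is judged:
By the outcome, as a careful person would: the job done as asked, in the order asked, and still so for the second after the job is handed in, while the arm keeps its last pose, push and grip.
It also fails if it takes over 54 s, if anything falls off the work surface, if the arm or the gripper's body presses on something with over 40 N, if the wrist force passes 120 N, or if a joint passes its speed limit or range.

## Working session

There is one attempt and no reset: what is moved stays moved. The work goes in short steps, Python scripts to look and compute and a tool call to move; the robot and the scene stay as the last step left them, time stands still between calls to the robot, and variables do not carry over. Pictures are saved under pics/ and viewed, about 8 in all and at most 12, crops included, and the job is handed in when it is done.

Besides the shell and the picture viewer there is one more tool, called after "Call:" as name(argument=value, ...), one argument or row to a line, values as JSON. jog_arm: Moves the arm, as the interface text tells. Its arguments: {"type":"object","properties":{"travel":{"type":"array"},"dr":{"type":"array"},"hand":{"type":"number"}},"required":["travel","dr"]}

```bash
ls; mkdir -p pics; cat > h.py <<'E'
import numpy as np, cv2
from workcell import telemetry, imaging, ticket
def grab(n):
    im=imaging.get_image(n); np.savez(f'pics/{n}.npz',**im); return im
def pts(im):
    z=im['range_z']; v,u=np.mgrid[:z.shape[0],:z.shape[1]]
    P=np.stack([(u-im['cx'])/im['fx']*z,(v-im['cy'])/im['fy']*z,z],-1)
    E=im['extrinsics']; W=(P-E[:3,3])@E[:3,:3]
    W[z<=0]=np.nan; return W
def proj(im,p):
    E=im['extrinsics'];c=E[:3,:3]@np.array(p,float)+E[:3,3]
    return im['fx']*c[0]/c[2]+im['cx'],im['fy']*c[1]/c[2]+im['cy']
E
python3 - <<'E'
from h import *
print({k:(np.round(v,3).tolist() if not np.isscalar(v) else v) for k,v in telemetry.get_obs().items()})
a=grab('scene');b=grab('top')
for n,i in(('scene',a),('top',b)):
    cv2.imwrite(f'pics/{n}1.png',i['pixels'][:,:,::-1]); print(n,i['fx'],np.round(i['extrinsics'],3).tolist())
E
```

```text
pics
{'t': 0.0, 'qpos': [1.306, 0.424, 1.631, -0.0, 1.089, -0.019], 'qvel': [0.001, -0.0, 0.0, 0.0, 0.0, -0.0], 'joint_torque': [-0.003, -54.461, -27.366, 0.064, 0.023, -0.0], 'ee_pos': [151.943, 605.673, 221.917], 'orientation': [2.476, 1.932, -0.002], 'ft_force': [-0.253, -1.351, -0.257], 'moment': [-0.012, -0.015, -0.042], 'width': 87.52304487367122}
scene 401.1201309921412 [[-0.855, -0.518, -0.017, 585.358], [-0.296, 0.516, -0.804, 180.04], [0.425, -0.683, -0.595, 1227.573], [0.0, 0.0, 0.0, 1.0]]
top 423.69798173833766 [[-0.078, -0.997, 0.013, 191.54], [-0.817, 0.056, -0.573, 562.646], [0.571, -0.055, -0.819, 1472.268], [0.0, 0.0, 0.0, 1.0]]
```

View pics/scene1.png

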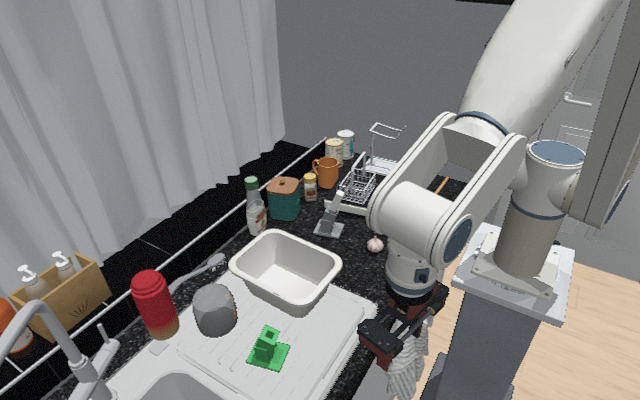

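View pics/top1.png

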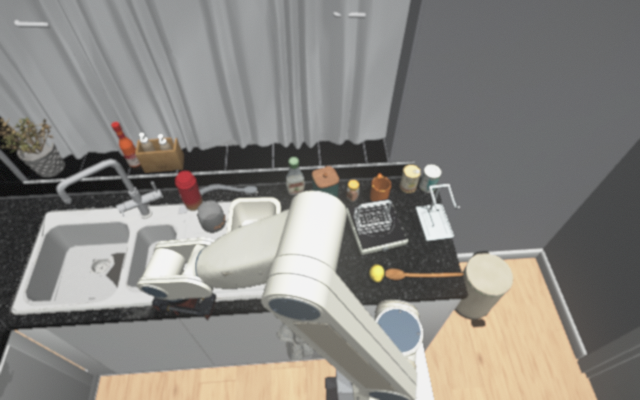

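The scene view shows the grey rest with the leaning probe at about (330,215), and a green look-alike at (268,350). The grey one fits the description. The basket on the hotplate is at (358,185) in scene and (375,217) in top. The hook stand is at (385,150) in scene and (435,215) in top. I'll enlarge these to confirm.

```bash
python3 - <<'E'
from h import *
a=dict(np.load('pics/scene.npz'));b=dict(np.load('pics/top.npz'))
c1=cv2.resize(a['pixels'][115:255,300:440,::-1],None,fx=4,fy=4,interpolation=2)
c2=cv2.resize(b['pixels'][165:265,335:475,::-1],None,fx=4,fy=4,interpolation=2)[:, :]
c=np.zeros((560,1120,3),np.uint8);c[:,:560]=c1;c[:400,560:]=c2
cv2.imwrite('pics/crop1.png',cv2.resize(c,(800,400)))
# heights
Wa,Wb=pts(a),pts(b)
for n,W in(('a',Wa),('b',Wb)):
    P=W.reshape(-1,3);P=P[np.isfinite(P).all(1)]
    def s(lbl,x0,x1,y0,y1,z0,z1):
        m=(P[:,0]>x0)&(P[:,0]<x1)&(P[:,1]>y0)&(P[:,1]<y1)&(P[:,2]>z0)&(P[:,2]<z1);Q=P[m]
        if len(Q):print(n,lbl,len(Q),Q.min(0).round(),Q.max(0).round(),Q.mean(0).round())
    for (u,v) in ([(330,232),(338,200),(358,185),(385,150),(390,130),(340,208)] if n=='a' else [(375,217),(380,245),(357,240),(435,215),(430,235),(443,190)]):
        print(n,u,v,W[v,u].round())
E
```

```text
a 330 232 [557. 165.   9.]
a 338 200 [537. 147. 138.]
a 358 185 [580. -82.  48.]
a 385 150 [ 835. -960. -293.]
a 390 130 [  838. -1020.  -188.]
a 340 208 [585.  46.  21.]
b 375 217 [593. -54.  50.]
b 380 245 [461. -56.  46.]
b 357 240 [497.  32.  35.]
b 435 215 [ 613. -323.    9.]
b 430 235 [ 518. -282.    3.]
b 443 190 [ 842. -446. -126.]
```

View pics/crop1.png

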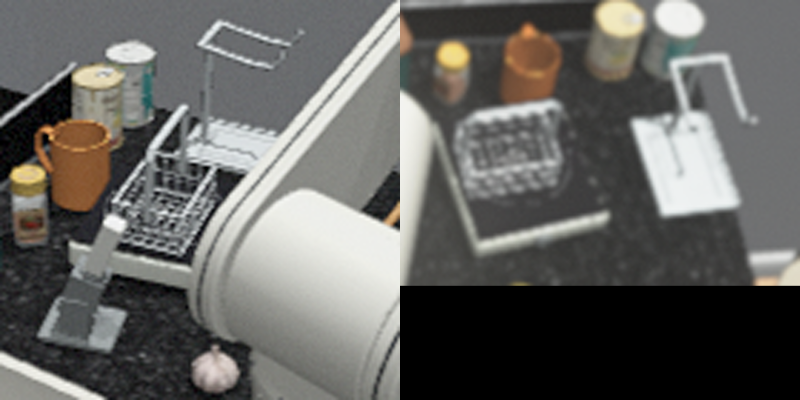

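The crop confirms the grey rest with the leaning probe, with its handle top at about (115,225). The basket's bail runs roughly along world y, and the stand's prongs point towards the robot. I'm moving over for a close look.

Call:
jog_arm(
  travel=[
    [0,0,0.2],
    [0.1,-0.1,0.4],
    [0.35,-0.9,0.45],
    [0.35,-0.9,0.45],
    [0.35,-0.9,0.45],
    [0.35,-0.9,0.45],
    [0.35,-0.9,0.45],
    [0.35,-0.9,0.45],
    [0.35,-0.9,0.45],
    [0.35,-0.9,0.45],
  ],
  dr=[
    [0,0,-0.09],
    [0,0,-0.18],
    [0,0,-0.27],
    [0,0,-0.36],
    [0,0,-0.45],
    [0,0,-0.54],
    [0,0,-0.63],
    [0,0,-0.72],
    [0,0,-0.81],
    [0,0,-0.84],
  ],
)

```text
t: 1.1
ee_pos: [292.3, 243.0, 402.8]
orientation: [-3.141, 0.001, 0.0]
ft_force: [-0.3, -0.2, 0.1]
width: 87.7
```

Call:
jog_arm(
  travel=[
    [0.4,-0.7,0.1],
    [0.4,-0.7,0.1],
    [0.4,-0.7,0.1],
    [0.4,-0.7,0.1],
    [0.4,-0.7,0.1],
    [0.4,-0.7,0.1],
    [0.4,-0.7,0.1],
    [0.4,-0.7,0.1],
    [0.4,-0.7,0.1],
    [0.4,-0.7,0.1],
  ],
  dr=[
    [0,0,0],
    [0,0,0],
    [0,0,0],
    [0,0,0],
    [0,0,0],
    [0,0,0],
    [0,0,0],
    [0,0,0],
    [0,0,0],
    [0,0,0],
  ],
)

```text
t: 2.1
ee_pos: [451.6, -36.1, 442.4]
orientation: [-3.141, -0.0, 0.002]
ft_force: [-0.8, 0.7, 0.6]
width: 87.8
```

```bash
python3 - <<'E'
from h import *
o=telemetry.get_obs();print({k:np.round(o[k],3).tolist() for k in('t','ee_pos','orientation','qpos')})
a=grab('wrist');s=grab('scene');b=grab('top')
cv2.imwrite('pics/w2.png',np.vstack([a['pixels'],]) [:,:,::-1])
print(np.round(a['extrinsics'],3).tolist(),a['fx'])
E
```

```text
{'t': 2.1, 'ee_pos': [451.603, -36.143, 442.406], 'orientation': [-3.141, -0.0, 0.002], 'qpos': [-0.106, -0.039, 1.705, 0.0, 1.477, -0.106]}
[[1.0, -0.0, -0.001, -449.972], [0.0, -0.97, 0.242, -117.57], [-0.001, -0.242, -0.97, 593.296], [0.0, 0.0, 0.0, 1.0]] 318.2062645495946
```

View pics/w2.png

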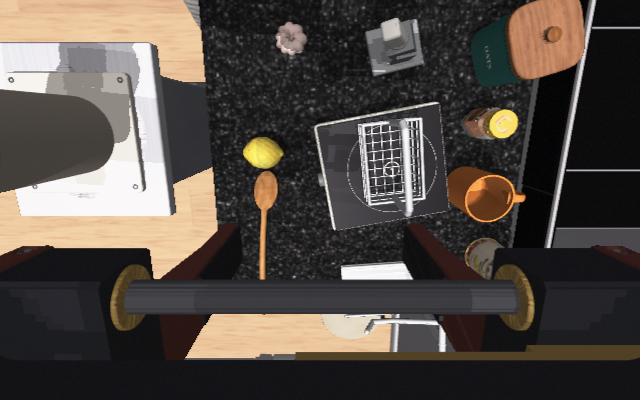

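The wrist view shows the hotplate corners at (316,125), (438,103), (449,208) and (330,229). The ring is at (391,169), the bail bar runs from (404,121) to (408,212), and the rest is at (395,45). The stand is mostly hidden, at (380,270). Now I'll measure.

```bash
python3 - <<'E'
from h import *
a=dict(np.load('pics/wrist.npz'));b=dict(np.load('pics/top.npz'));s=dict(np.load('pics/scene.npz'))
W=pts(a)
P=np.concatenate([pts(i).reshape(-1,3)[pts(i).reshape(-1,3)[:,0]>-1e9] for i in(a,)]);
def sel(P,x,y,z):
    m=(P[:,0]>x[0])&(P[:,0]<x[1])&(P[:,1]>y[0])&(P[:,1]<y[1])&(P[:,2]>z[0])&(P[:,2]<z[1]);return P[m]
def ray(im,u,v,z):
    E=im['extrinsics'];R=E[:3,:3];C=-R.T@E[:3,3];d=R.T@np.array([(u-im['cx'])/im['fx'],(v-im['cy'])/im['fy'],1]);return C+d*(z-C[2])/d[2]
c=[ray(a,u,v,50) for u,v in((316,125),(438,103),(449,208),(330,229))];print('plate corners',np.round(c).tolist(),np.mean(c,0).round(1))
print('ring',ray(a,391,169,50).round(1), 'depth',W[169,388])
bar=sel(P,(500,680),(-140,60),(165,215));
if len(bar):
    v=bar[:,:2]-bar[:,:2].mean(0);e=np.linalg.svd(v,full_matrices=False)[2][0];t=v@e
    print('bar',len(bar),bar.mean(0).round(1),np.median(bar[:,2]),bar[:,2].max(),e,t.min(),t.max(), bar[:,:2].mean(0)+e*(t.min()+t.max())/2)
r=sel(P,(480,640),(100,260),(-20,250))
for z0,z1 in((5,14),(60,95),(95,120),(120,150),(150,190)):
    q=sel(r,(0,999),(-999,999),(z0,z1))
    if len(q)>5:
        m=cv2.minAreaRect(q[:,:2].astype(np.float32));print('rest',z0,len(q),np.round(m[0],1),np.round(m[1],1),round(m[2],1),q[:,2].max().round())
for n,i in(('top',b),('scene',s)):
    Q=pts(i).reshape(-1,3);Q=Q[np.isfinite(Q).all(1)]
    for z in((6,25),(100,155),(155,200)):
        q=sel(Q,(450,800),(-450,-200),z)
        if len(q)>5:
            m=cv2.minAreaRect(q[:,:2].astype(np.float32));print(n,z,len(q),np.round(m[0],1),np.round(m[1],1),round(m[2],1),q.min(0).round(),q.max(0).round())
E
```

```text
plate corners [[440.0, 18.0, 50.0], [644.0, 54.0, 50.0], [680.0, -128.0, 50.0], [465.0, -168.0, 50.0]] [557.1 -56.   50. ]
ring [571.2 -57.   50. ] depth [565.75077555 -56.81032183  51.10667867]
bar 766 [561.3 -33.8 186.4] 187.69026215660978 190.79851947069272 [ 0.11699281 -0.99313276] -62.53043497477719 70.6170068784324 [561.74096382 -37.76855087]
rest 5 1271 [574.4 147.7] [90.4 74.8] 13.3 13.0
rest 60 468 [568.4 146.2] [50.4 51. ] 13.2 95.0
rest 95 95 [562.  137.9] [37.4 17.4] 49.3 120.0
rest 120 96 [551.7 134. ] [35.6 17.3] 47.6 150.0
rest 150 421 [539.2 139.5] [27.4 24.3] 13.5 167.0
scene (6, 25) 531 [ 627.  -301.7] [279.7 135.6] 8.8 [ 488. -378.    6.] [ 768. -215.   25.]
scene (100, 155) 289 [ 713.6 -284.3] [167.8 171.7] 89.7 [ 628. -368.  100.] [ 799. -201.  153.]
scene (155, 200) 169 [ 578.3 -312.9] [124.8  90.8] 3.3 [ 514. -360.  158.] [ 639. -264.  190.]
```

Call:
jog_arm(
  travel=[
    [0.25,-0.6,0],
    [0.25,-0.6,0],
    [0.25,-0.6,0],
    [0.25,-0.6,0],
    [0.25,-0.6,0],
    [0.25,-0.6,0],
    [0.25,-0.6,0],
    [0.25,-0.6,0],
    [0.25,-0.6,0],
    [0.25,-0.6,0],
  ],
  dr=[
    [0,0,0],
    [0,0,0],
    [0,0,0],
    [0,0,0],
    [0,0,0],
    [0,0,0],
    [0,0,0],
    [0,0,0],
    [0,0,0],
    [0,0,0],
  ],
)

```text
t: 3.25
ee_pos: [551.6, -274.4, 443.5]
orientation: [3.142, 0.004, 0.001]
ft_force: [-0.8, 0.6, 0.3]
width: 87.9
```

```bash
python3 - <<'E'
from h import *
a=grab('wrist'); np.savez('pics/wstand.npz',**a)
cv2.imwrite('pics/w3.png',a['pixels'][:,:,::-1])
W=pts(a);P=W.reshape(-1,3);P=P[np.isfinite(P).all(1)]
for z0,z1 in((6,20),(150,170),(166,184),(178,200),(140,210)):
    q=P[(P[:,0]>450)&(P[:,0]<750)&(P[:,1]<-200)&(P[:,1]>-430)&(P[:,2]>z0)&(P[:,2]<z1)]
    if len(q)>5:
        m=cv2.minAreaRect(q[:,:2].astype(np.float32));print(z0,z1,len(q),np.round(m[0],1),np.round(m[1],1),round(m[2],1),q.min(0).round(),q.max(0).round())
E
```

```text
6 20 4169 [ 623.9 -301.9] [269.7 139.9] 6.5 [ 489. -379.    6.] [ 750. -217.   20.]
150 170 434 [ 580.9 -315.5] [107.3  84.2] 3.4 [ 527. -360.  150.] [ 634. -273.  170.]
166 184 1272 [ 581.1 -315.2] [121.9  85.1] 4.5 [ 520. -360.  166.] [ 644. -268.  184.]
178 200 520 [ 579.2 -315.3] [125.8  85.1] 4.4 [ 514. -361.  178.] [ 642. -268.  191.]
140 210 1430 [ 579.2 -315.3] [125.8  85.1] 4.5 [ 514. -361.  141.] [ 644. -268.  191.]
```

View pics/w3.png

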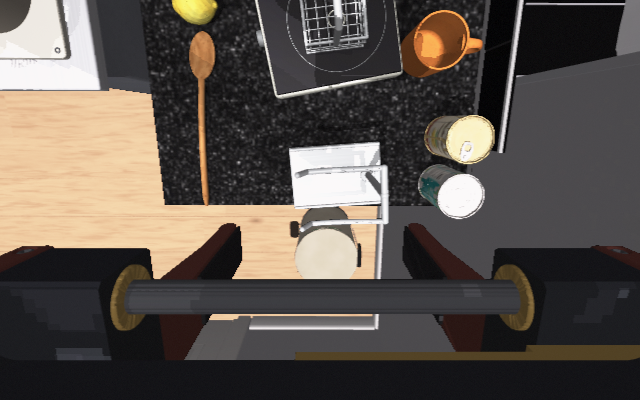

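The stand's prong tips are at (298,175) and (304,225) and its crossbar is at column 386. That puts the seat at about (553,-317,174) with yaw 0.078. The bail centre is at about (562,-38,185) with yaw 0.117. Next I'll grasp the bail.

Call:
jog_arm(
  travel=[
    [0.026,0.59,-0.35],
    [0.026,0.59,-0.35],
    [0.026,0.59,-0.35],
    [0.026,0.59,-0.35],
    [0.026,0.59,-0.35],
    [0.026,0.59,-0.4],
    [0.026,0.59,-0.4],
    [0.026,0.59,-0.48],
    [0.026,0.59,-0.56],
    [0.026,0.59,-0.6],
  ],
  dr=[
    [0,0,0.075],
    [0,0,0.075],
    [0,0,0.075],
    [0,0,0.075],
    [0,0,0.075],
    [0,0,0.075],
    [0,0,0.075],
    [0,0,0.075],
    [0,0,0.075],
    [0,0,0.075],
  ],
)

```text
t: 4.3
ee_pos: [561.6, -39.3, 202.8]
orientation: [3.136, 0.189, -0.0]
ft_force: [-0.0, 0.0, 0.6]
width: 87.9
```

```bash
python3 - <<'E'
from h import *
o=telemetry.get_obs();print(o['t'],o['ee_pos'],o['orientation'])
a=grab('wrist');W=pts(a);P=W.reshape(-1,3)
q=P[(P[:,0]>500)&(P[:,0]<620)&(P[:,1]<40)&(P[:,1]>-110)&(P[:,2]>178)&(P[:,2]<194)]
print(len(q))
for y in range(-100,40,20):
    s=q[abs(q[:,1]-y)<10]
    if len(s):print(y,len(s),np.median(s,0).round(1))
cv2.imwrite('pics/w4.png',a['pixels'][:,:,::-1])
E
```

```text
4.3 [561.58365693 -39.32701947 202.75752023] [ 3.13567195e+00  1.88976606e-01 -3.73072972e-04]
2708
-100 53 [569.9 -94.3 186. ]
-60 432 [565.6 -58.7 188.1]
-40 526 [563.5 -39.7 188.1]
-20 578 [561.1 -19.7 188.2]
0 612 [5.587e+02 2.000e-01 1.882e+02]
20 507 [556.8  17.6 186. ]
```

Call:
jog_arm(
  travel=[
    [0.004,0,-0.05],
    [0.004,0,-0.09],
    [0.004,0,-0.09],
    [0.004,0,-0.09],
    [0.004,0,-0.09],
    [0.004,0,-0.09],
    [0.004,0,-0.09],
    [0.004,0,-0.09],
    [0.004,0,-0.09],
    [0.004,0,-0.09],
  ],
  dr=[
    [0,0,0],
    [0,0,0],
    [0,0,0],
    [0,0,0],
    [0,0,0],
    [0,0,0],
    [0,0,0],
    [0,0,0],
    [0,0,0],
    [0,0,0],
  ],
  hand=-1,
)

```text
t: 5.35
ee_pos: [562.3, -39.3, 165.0]
orientation: [-3.136, -0.189, 0.004]
ft_force: [0.9, -0.3, -0.3]
width: 11.6
```

Call:
jog_arm(
  travel=[
    [0,0,0.04],
    [0,0,0.1],
    [-0.04,-0.03,0.15],
    [-0.1,-0.08,0.15],
    [-0.17,-0.15,0.15],
    [-0.24,-0.23,0.15],
    [-0.3,-0.31,0.15],
    [-0.32,-0.4,0.15],
    [-0.32,-0.47,0.15],
    [-0.32,-0.5,0.15],
  ],
  dr=[
    [0,0,0],
    [0,0,0],
    [0,0,0],
    [0,0,-0.005],
    [0,0,-0.01],
    [0,0,-0.015],
    [0,0,-0.02],
    [0,0,-0.025],
    [0,0,-0.025],
    [0,0,-0.025],
  ],
)

```text
t: 6.35
ee_pos: [434.0, -241.3, 225.1]
orientation: [3.139, 0.124, -0.004]
ft_force: [-0.1, -0.9, -1.8]
width: 8.7
```

Call:
jog_arm(
  travel=[
    [0,-0.04,-0.02],
    [0,-0.09,-0.04],
    [0,-0.15,-0.06],
    [0,-0.19,-0.07],
    [0,-0.21,-0.07],
    [0,-0.215,-0.07],
    [0,-0.215,-0.07],
    [0,-0.215,-0.07],
    [0,-0.215,-0.07],
    [0,-0.215,-0.07],
  ],
  dr=[
    [0,0,0],
    [0,0,0],
    [0,0,0],
    [0,0,0],
    [0,0,0],
    [0,0,0],
    [0,0,0],
    [0,0,0],
    [0,0,0],
    [0,0,0],
  ],
)

```text
t: 7.35
ee_pos: [434.1, -326.9, 197.3]
orientation: [3.139, 0.125, -0.004]
ft_force: [-0.2, -0.2, -1.7]
width: 9.2
```

```bash
python3 - <<'E'
from h import *
o=telemetry.get_obs();print({k:np.round(o[k],3).tolist() for k in('t','ee_pos','orientation','qpos','width')})
a=grab('wrist');b=grab('top');s=grab('scene')
c=cv2.resize(s['pixels'][100:250,300:500],(640,480));
cv2.imwrite('pics/w5.png',cv2.resize(np.hstack([a['pixels'],cv2.resize(s['pixels'][90:240,300:450],(400,400))])[:,:,::-1],(800,308)))
W=pts(a);P=W.reshape(-1,3)
for z0,z1 in((190,235),(170,192)):
  q=P[(P[:,0]>380)&(P[:,0]<680)&(P[:,1]<-220)&(P[:,1]>-420)&(P[:,2]>z0)&(P[:,2]<z1)]
  print(len(q))
  for y in range(-410,-220,20):
    k=q[abs(q[:,1]-y)<10]
    if len(k):print(y,len(k),np.median(k,0).round(1),k.min(0).round(),k.max(0).round())
E
```

```text
{'t': 7.35, 'ee_pos': [434.074, -326.855, 197.328], 'orientation': [3.139, 0.125, -0.004], 'qpos': [-0.666, 0.337, 1.831, -0.002, 0.975, -0.744], 'width': 9.186}
5316
-370 549 [ 436.1 -368.2  220.6] [ 431. -379.  216.] [ 442. -360.  223.]
-350 207 [ 435.6 -357.3  220.7] [ 431. -360.  216.] [ 440. -353.  223.]
-330 636 [ 432.9 -327.2  220.8] [ 428. -336.  217.] [ 438. -320.  233.]
-310 1924 [ 431.6 -314.9  220.5] [ 418. -320.  196.] [ 446. -300.  235.]
-290 981 [ 430.1 -289.8  220.6] [ 425. -300.  190.] [ 519. -280.  223.]
-270 1003 [ 428.6 -270.3  218.7] [ 423. -280.  206.] [ 434. -260.  223.]
-250 16 [ 428.5 -259.6  208.3] [ 426. -260.  207.] [ 431. -259.  210.]
1151
-350 37 [ 591.  -349.1  170.6] [ 529. -354.  170.] [ 602. -348.  173.]
-290 165 [ 516.4 -282.1  188.4] [ 513. -286.  170.] [ 593. -280.  191.]
-270 949 [ 595.  -276.4  173.1] [ 514. -280.  170.] [ 615. -271.  189.]
```

View pics/w5.png

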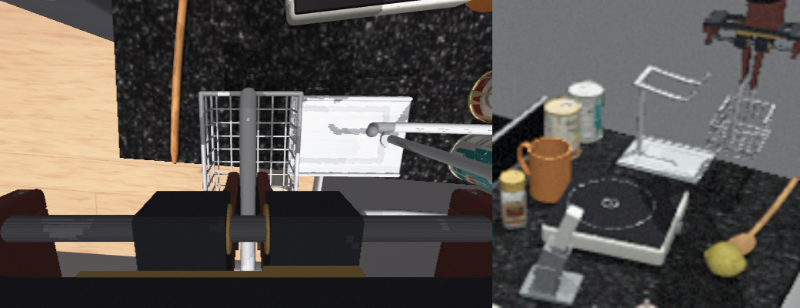

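The basket hangs level in the jaws in front of the prongs. In the left panel the bar is at (248,150) and the near prong tip at (375,130). The ringed spot is clear in the scene view. I'm moving in over the prongs and lowering.

Call:
jog_arm(
  travel=[
    [0.03,0.002,0],
    [0.08,0.005,0],
    [0.14,0.01,0],
    [0.2,0.014,0],
    [0.25,0.017,0],
    [0.29,0.02,0],
    [0.3,0.02,0],
    [0.3,0.02,0],
    [0.3,0.02,-0.03],
    [0.3,0.02,-0.06],
  ],
  dr=[
    [0,0,0],
    [0,0,0],
    [0,0,0],
    [0,0,0],
    [0,0,0],
    [0,0,0],
    [0,0,0],
    [0,0,0],
    [0,0,0],
    [0,0,0],
  ],
)

```text
t: 8.5
ee_pos: [553.3, -319.1, 172.4]
orientation: [3.139, 0.123, -0.004]
ft_force: [-0.5, 0.3, -1.8]
width: 9.3
```

Call:
jog_arm(
  travel=[
    [0,0,-0.01],
    [0,0,-0.02],
    [0,0,-0.03],
    [0,0,-0.035],
    [0,0,-0.04],
    [0,0,-0.042],
    [0,0,-0.042],
    [0,0,-0.042],
    [0,0,-0.042],
    [0,0,-0.042],
  ],
  dr=[
    [0,0,0],
    [0,0,0],
    [0,0,0],
    [0,0,0],
    [0,0,0],
    [0,0,0],
    [0,0,0],
    [0,0,0],
    [0,0,0],
    [0,0,0],
  ],
)

```text
t: 9.5
ee_pos: [553.4, -319.2, 155.8]
orientation: [3.139, 0.123, -0.004]
ft_force: [1.0, 0.6, -1.4]
width: 9.0
```

```bash
python3 - <<'E'
from h import *
o=telemetry.get_obs();print({k:np.round(o[k],3).tolist() for k in('t','ee_pos','ft_force','moment','width')})
a=grab('wrist');s=grab('scene')
cv2.imwrite('pics/w6.png',cv2.resize(np.hstack([a['pixels'],cv2.resize(s['pixels'][90:190,330:430],(400,400))])[:,:,::-1],(800,308)))
P=pts(a).reshape(-1,3)
q=P[(P[:,0]>500)&(P[:,0]<620)&(P[:,1]<-220)&(P[:,1]>-420)&(P[:,2]>165)&(P[:,2]<192)]
for y in range(-410,-220,10):
    k=q[abs(q[:,1]-y)<5]
    if len(k):print(y,len(k),np.median(k,0).round(1),k.min(0).round(),k.max(0).round())
E
```

```text
{'t': 9.5, 'ee_pos': [553.358, -319.174, 155.782], 'ft_force': [0.97, 0.582, -1.446], 'moment': [-0.029, 0.043, -0.015], 'width': 8.964}
-370 107 [ 555.2 -366.9  178.6] [ 551. -371.  175.] [ 561. -365.  181.]
-360 363 [ 555.5 -359.8  179.2] [ 549. -365.  166.] [ 562. -355.  181.]
-350 302 [ 554.9 -350.9  179.3] [ 550. -355.  167.] [ 561. -346.  181.]
-330 101 [ 552.6 -326.4  178.9] [ 548. -328.  177.] [ 558. -325.  181.]
-320 420 [ 552.3 -319.9  179.2] [ 547. -325.  176.] [ 557. -315.  192.]
-310 1230 [ 551.6 -308.6  179.2] [ 537. -315.  165.] [ 566. -305.  192.]
-300 459 [ 550.8 -299.9  179.1] [ 546. -305.  174.] [ 556. -295.  181.]
-290 493 [ 549.8 -289.8  179.1] [ 516. -295.  169.] [ 555. -285.  189.]
-280 3374 [ 553.4 -278.8  172.8] [ 514. -285.  165.] [ 620. -275.  191.]
-270 1348 [ 585.4 -272.9  175.8] [ 543. -275.  165.] [ 620. -265.  181.]
-260 515 [ 547.7 -260.2  175.2] [ 543. -265.  166.] [ 553. -255.  181.]
-250 121 [ 547.7 -253.6  168.2] [ 543. -255.  165.] [ 552. -251.  172.]
```

View pics/w6.png

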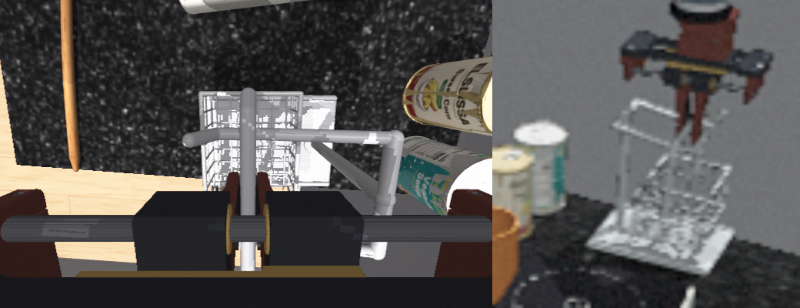

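Both prongs are under the bar, with the near prong crossing it at (248,135). I'll lower the last 2 mm, release and lift off.

Call:
jog_arm(
  travel=[
    [0,0,-0.004],
    [0,0,-0.006],
    [0,0,-0.006],
    [0,0,-0.006],
    [0,0,-0.006],
    [0,0,-0.006],
    [0,0,-0.006],
    [0,0,-0.006],
    [0,0,-0.006],
    [0,0,-0.006],
  ],
  dr=[
    [0,0,0],
    [0,0,0],
    [0,0,0],
    [0,0,0],
    [0,0,0],
    [0,0,0],
    [0,0,0],
    [0,0,0],
    [0,0,0],
    [0,0,0],
  ],
)

```text
t: 10.6
ee_pos: [553.5, -319.2, 153.5]
orientation: [3.139, 0.123, -0.003]
ft_force: [-0.2, -0.1, 3.7]
width: 9.1
```

Call:
jog_arm(
  travel=[
    [0,0,0],
    [0,0,0],
    [0,0,0],
    [0,0,0],
    [0,0,0],
    [0,0,0.02],
    [0,0,0.06],
    [0,0,0.12],
    [0,0,0.2],
    [0,0,0.3],
  ],
  dr=[
    [0,0,0],
    [0,0,0],
    [0,0,0],
    [0,0,0],
    [0,0,0],
    [0,0,0],
    [0,0,0],
    [0,0,0],
    [0,0,0],
    [0,0,0],
  ],
  hand=0.2,
)

```text
t: 11.6
ee_pos: [552.9, -318.9, 275.0]
orientation: [-3.139, -0.123, 0.005]
ft_force: [0.3, -1.1, 0.5]
width: 52.5
```

```bash
python3 - <<'E'
from h import *
o=telemetry.get_obs();print({k:np.round(o[k],3).tolist() for k in('t','ee_pos','ft_force','orientation','width')})
a=grab('wrist')
P=pts(a).reshape(-1,3)
q=P[(P[:,0]>500)&(P[:,0]<620)&(P[:,1]<-220)&(P[:,1]>-420)&(P[:,2]>165)&(P[:,2]<192)]
for y in range(-380,-240,20):
    k=q[abs(q[:,1]-y)<5]
    if len(k):print(y,len(k),np.median(k,0).round(1),k.min(0).round(),k.max(0).round())
E
```

```text
{'t': 11.6, 'ee_pos': [552.926, -318.924, 275.048], 'ft_force': [0.332, -1.129, 0.453], 'orientation': [-3.139, -0.123, 0.005], 'width': 52.542}
-380 40 [ 556.9 -378.6  171.2] [ 553. -384.  165.] [ 561. -375.  176.]
-360 386 [ 550.4 -357.2  175.9] [ 519. -365.  166.] [ 596. -355.  191.]
-340 135 [ 553.9 -340.1  176.8] [ 549. -345.  173.] [ 559. -335.  179.]
-320 136 [ 552.1 -319.8  177. ] [ 547. -325.  173.] [ 557. -315.  179.]
-300 142 [ 550.6 -300.   176.9] [ 546. -305.  174.] [ 556. -295.  179.]
-280 1057 [ 556.2 -278.9  172.3] [ 513. -285.  165.] [ 620. -275.  191.]
-260 153 [ 547.4 -260.2  173. ] [ 543. -265.  166.] [ 552. -255.  179.]
```

The basket hangs level: bar top at 177 mm along its whole length, resting across both prongs, jaws clear. Next is the probe. I'll compute its pose from the earlier close view and the turn needed.

```bash
cat >> h.py <<'E'
from scipy.spatial.transform import Rotation as R
def tool(yaw,tilt): # down-pointing tool, tool x at yaw, then tilted about rest y
    d=R.from_euler('z',yaw)*R.from_rotvec([np.pi,0,0])
    return R.from_rotvec(-tilt*np.array([-np.sin(yaw),np.cos(yaw),0]))*d
def delta(p,rot):
    o=telemetry.get_obs();c=R.from_rotvec(o['orientation'])
    print('travel',np.round((np.array(p)-o['ee_pos'])/400,4),'dr',np.round((rot*c.inv()).as_rotvec()/(np.pi/2),4))
E
python3 - <<'E'
from h import *
u=np.array([-np.sin(.349)*np.cos(.232),-np.sin(.349)*np.sin(.232),np.cos(.349)])
delta(np.array([538,139,163.6])+85*u,tool(.232,.349)); print(u)
E
```

```text
travel [-0.1161  1.1328 -0.1   ] dr [ 0.0379 -0.215   0.0974]
[-0.33279669 -0.07862455  0.93971514]
```

Call:
jog_arm(
  travel=[
    [0,0.05,0.1],
    [0,0.15,0.1],
    [-0.02,0.27,0.1],
    [-0.04,0.39,0.08],
    [-0.06,0.51,0.06],
    [-0.08,0.63,0.04],
    [-0.09,0.75,0.02],
    [-0.1,0.85,0],
    [-0.11,0.92,-0.03],
    [-0.116,0.96,-0.05],
  ],
  dr=[
    [0,0,0],
    [0,0,0],
    [0,0,0],
    [0.0075,-0.043,0.0195],
    [0.015,-0.086,0.039],
    [0.023,-0.129,0.058],
    [0.03,-0.172,0.078],
    [0.038,-0.215,0.0975],
    [0.038,-0.215,0.0975],
    [0.038,-0.215,0.0975],
  ],
  hand=1,
)

```text
t: 12.65
ee_pos: [508.9, 65.1, 264.3]
orientation: [-3.033, -0.356, -0.538]
ft_force: [1.3, -0.8, -0.3]
width: 88.1
```

Call:
jog_arm(
  travel=[
    [0,0.05,-0.01],
    [0,0.1,-0.02],
    [0,0.15,-0.03],
    [0,0.17,-0.04],
    [0,0.17,-0.05],
    [0,0.17,-0.05],
    [0,0.17,-0.05],
    [0,0.17,-0.05],
    [0,0.17,-0.05],
    [0,0.17,-0.05],
  ],
  dr=[
    [0,0,0],
    [0,0,0],
    [0,0,0],
    [0,0,0],
    [0,0,0],
    [0,0,0],
    [0,0,0],
    [0,0,0],
    [0,0,0],
    [0,0,0],
  ],
)

```text
t: 13.65
ee_pos: [509.0, 132.7, 244.5]
orientation: [-3.033, -0.355, -0.538]
ft_force: [-1.0, 0.2, -0.3]
width: 87.8
```

```bash
python3 - <<'E'
from h import *
o=telemetry.get_obs();print({k:np.round(o[k],3).tolist() for k in('t','ee_pos','ft_force','orientation','width','qpos')})
a=grab('wrist');np.savez('pics/wprobe.npz',**a)
cv2.imwrite('pics/w7.png',a['pixels'][:,:,::-1])
W=pts(a);P=W.reshape(-1,3)
yaw=.232;y_r=np.array([-np.sin(yaw),np.cos(yaw),0]);u=np.array([-np.sin(.349)*np.cos(yaw),-np.sin(.349)*np.sin(yaw),np.cos(.349)]);x_r=np.cross(y_r,u)
B=np.array([x_r,y_r,u]);O=np.array([538,139,163.6])
Q=(P-O)@B.T
print('TCP in probe frame',(o['ee_pos']-O)@B.T)
for h0,h1 in((-4,6),(-20,-4),(-40,-20),(-60,-40),(-78,-70)):
    k=Q[(abs(Q[:,0])<30)&(abs(Q[:,1])<30)&(Q[:,2]>h0)&(Q[:,2]<h1)]
    if len(k): print(h0,len(k),k.min(0).round(1),k.max(0).round(1),np.median(k,0).round(1), np.round(cv2.minAreaRect(k[:,:2].astype(np.float32))[1:2],1),cv2.minAreaRect(k[:,:2].astype(np.float32))[2])
E
```

```text
{'t': 13.65, 'ee_pos': [509.027, 132.72, 244.493], 'ft_force': [-1.034, 0.179, -0.298], 'orientation': [-3.033, -0.355, -0.538], 'width': 87.802, 'qpos': [0.232, 0.11, 2.058, 0.001, 0.622, -0.002]}
TCP in probe frame [-0.19146977  0.54984613 86.15172682]
-4 775 [-14.3 -11.   -4. ] [ 9.5 12.2  1.1] [-2.1  1.3 -0.9] [[23.6 23.2]] 0.5593026280403137
-20 135 [-14.7  -6.8 -19.9] [ 9.5 12.5 -4.1] [-3.7 12.  -9.7] [[24.2 19.2]] 0.7884584665298462
-40 109 [-14.2   8.2 -40. ] [  9.6  12.5 -20.8] [ -2.1  12.2 -30.2] [[ 4.1 23.7]] 88.54170227050781
-60 87 [-14.3   8.5 -59.4] [  9.4  12.5 -40. ] [ -3.   12.2 -49.6] [[23.6  3.8]] 1.4215537309646606
-78 132 [-17.7  -3.8 -78. ] [ 13.4  16.  -70.4] [ -2.1  11.8 -75.6] [[18.9 31.1]] 86.26826477050781
```

View pics/w7.png

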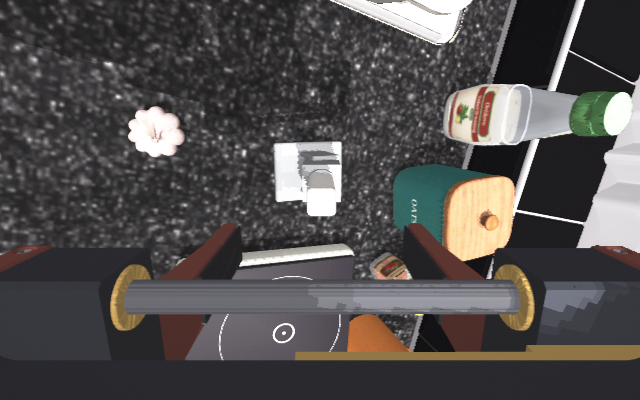

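The handle top is at (321,200) and centred between the jaws, with yaw and tilt matching. The garlic is at (156,132). The ring is at (284,333), clear of everything. I'm descending along the probe axis and gripping.

Call:
jog_arm(
  travel=[
    [0.009,0.002,-0.03],
    [0.023,0.006,-0.07],
    [0.037,0.009,-0.11],
    [0.05,0.012,-0.15],
    [0.064,0.015,-0.19],
    [0.077,0.018,-0.23],
    [0.09,0.022,-0.27],
    [0.1,0.024,-0.3],
    [0.104,0.025,-0.31],
    [0.104,0.025,-0.31],
  ],
  dr=[
    [0,0,0],
    [0,0,0],
    [0,0,0],
    [0,0,0],
    [0,0,0],
    [0,0,0],
    [0,0,0],
    [0,0,0],
    [0,0,0],
    [0,0,0],
  ],
)

```text
t: 14.7
ee_pos: [550.4, 142.7, 119.6]
orientation: [-3.034, -0.356, -0.536]
ft_force: [0.5, 0.4, 0.2]
width: 88.0
```

Call:
jog_arm(
  travel=[
    [0,0,0],
    [0,0,0],
    [0,0,0],
    [0,0,0],
    [0,0,0],
    [0,0,0],
    [0,0,0],
    [0,0,0],
    [0,0,0],
    [0,0,0],
  ],
  dr=[
    [0,0,0],
    [0,0,0],
    [0,0,0],
    [0,0,0],
    [0,0,0],
    [0,0,0],
    [0,0,0],
    [0,0,0],
    [0,0,0],
    [0,0,0],
  ],
  hand=-1,
)

```text
t: 15.7
ee_pos: [550.6, 142.8, 119.7]
orientation: [-3.033, -0.356, -0.537]
ft_force: [0.0, 0.1, -0.7]
width: 23.7
```

```bash
python3 - <<'E'
from h import *
o=telemetry.get_obs();print({k:np.round(o[k],3).tolist() for k in('t','ee_pos','ft_force','orientation','width')})
a=dict(np.load('pics/wprobe.npz'))
g=cv2.cvtColor(a['pixels'],cv2.COLOR_RGB2GRAY)[318:348,268:300]
cv2.imwrite('pics/x.png',g)
v,u=np.nonzero(g>150);print(len(u),u.min()+268,u.max()+268,v.min()+318,v.max()+318)
E=a['extrinsics'];M=E[:3,:3];C=-M.T@E[:3,3]
def ray(uu,vv,z=50):
    d=M.T@np.array([(uu-a['cx'])/a['fx'],(vv-a['cy'])/a['fy'],1]);return (C+d*(z-C[2])/d[2]).round(1)
pp=np.array([ray(x+268,y+318) for x,y in zip(u,v)]);print(pp.min(0),pp.max(0),(pp.min(0)+pp.max(0))/2,ray(284,333))
W=pts(a);print('glass z',np.nanmedian(W[318:348,240:270,2]))
E
```

```text
{'t': 15.7, 'ee_pos': [550.621, 142.802, 119.693], 'ft_force': [0.05, 0.089, -0.65], 'orientation': [-3.033, -0.356, -0.537], 'width': 23.685}
147 272 294 323 342
[557.9 -69.5  50. ] [586.5 -42.4  50. ] [572.2  -55.95  50.  ] [573.  -56.5  50. ]
glass z 48.839056136937735
```

Call:
jog_arm(
  travel=[
    [-0.005,-0.001,0.014],
    [-0.013,-0.003,0.037],
    [-0.023,-0.0055,0.065],
    [-0.033,-0.0078,0.093],
    [-0.043,-0.0102,0.121],
    [-0.053,-0.0125,0.15],
    [-0.063,-0.015,0.178],
    [-0.073,-0.0173,0.206],
    [-0.083,-0.0196,0.234],
    [-0.085,-0.02,0.24],
  ],
  dr=[
    [0,0,0],
    [0,0,0],
    [0,0,0],
    [0,0,0],
    [0,0,0],
    [0,0,0],
    [0,0,0],
    [0,0,0],
    [0,0,0],
    [0,0,0],
  ],
)

```text
t: 16.7
ee_pos: [516.8, 134.9, 217.3]
orientation: [-3.033, -0.356, -0.539]
ft_force: [0.5, -0.5, -1.1]
width: 23.8
```

```bash
python3 - <<'E'
from h import *
o=telemetry.get_obs();print(o['t'],o['ee_pos'],o['ft_force'],o['width'])
delta([572,-56.3,142+60],tool(.232,0))
E
```

```text
16.7 [516.78096655 134.85330227 217.30869974] [ 0.48262526 -0.49844995 -1.09871332] 23.810817911758647
travel [ 0.138  -0.4779 -0.0383] dr [-0.0518  0.2181 -0.0009]
```

Call:
jog_arm(
  travel=[
    [0,-0.01,0.03],
    [0.01,-0.05,0.05],
    [0.03,-0.11,0.05],
    [0.05,-0.18,0.05],
    [0.07,-0.25,0.05],
    [0.09,-0.32,0.04],
    [0.11,-0.39,0.02],
    [0.13,-0.44,0],
    [0.138,-0.47,-0.02],
    [0.138,-0.478,-0.038],
  ],
  dr=[
    [0,0,0],
    [-0.005,0.022,0],
    [-0.01,0.044,0],
    [-0.018,0.076,0],
    [-0.026,0.109,0],
    [-0.034,0.142,0],
    [-0.041,0.175,0],
    [-0.047,0.2,0],
    [-0.052,0.218,0],
    [-0.052,0.218,-0.001],
  ],
)

```text
t: 17.7
ee_pos: [572.6, -57.2, 201.1]
orientation: [3.12, 0.362, -0.001]
ft_force: [-0.6, -0.2, -1.7]
width: 23.9
```

Call:
jog_arm(
  travel=[
    [0,0,0],
    [0,0,0],
    [0,0,0],
    [0,0,-0.01],
    [0,0,-0.02],
    [0,0,-0.03],
    [0,0,-0.04],
    [0,0,-0.05],
    [0,0,-0.05],
    [0,0,-0.05],
  ],
  dr=[
    [0,0,0],
    [0,0,0],
    [0,0,0],
    [0,0,0],
    [0,0,0],
    [0,0,0],
    [0,0,0],
    [0,0,0],
    [0,0,0],
    [0,0,0],
  ],
)

```text
t: 18.7
ee_pos: [572.6, -57.2, 180.9]
orientation: [3.12, 0.362, -0.001]
ft_force: [-0.5, -0.4, -0.6]
width: 23.6
```

```bash
python3 - <<'E'
from h import *
o=telemetry.get_obs();print({k:np.round(o[k],3).tolist() for k in('t','ee_pos','ft_force','orientation','width')})
delta([572,-56.3,180],tool(.232,0))
a=grab('wrist');s=grab('scene');t=grab('top')
x,y=map(int,proj(s,[572,-56,70]))
def crop(i,c,w):
    x,y=map(int,proj(i,c));return cv2.resize(i['pixels'][max(0,y-w):y+w,max(0,x-w):x+w],(390,390),interpolation=cv2.INTER_CUBIC)
cv2.imwrite('pics/w8.png',np.hstack([crop(s,[572,-56,90],45),crop(a,[572,-56,50],60)])[:,:,::-1])
P=pts(a).reshape(-1,3)
ps=pts(s).reshape(-1,3)
for n,p in(('w',P),('s',ps),('t',pts(t).reshape(-1,3))):
  for z0 in range(56,190,12):
    k=p[(abs(p[:,0]-572)<22)&(abs(p[:,1]+56)<22)&(p[:,2]>z0)&(p[:,2]<z0+12)]
    if len(k)>2:print(n,z0,len(k),k.min(0).round(1),k.max(0).round(1),np.median(k,0).round(1))
E
```

```text
{'t': 18.7, 'ee_pos': [572.594, -57.185, 180.943], 'ft_force': [-0.521, -0.418, -0.644], 'orientation': [3.12, 0.362, -0.001], 'width': 23.627}
travel [-0.0015  0.0022 -0.0024] dr [ 0.0003 -0.0005  0.0008]
w 80 13 [567.9 -56.   83.5] [573.6 -54.1  86.5] [570.9 -54.8  85.7]
w 92 12 [566.1 -54.1 100.2] [575.3 -51.4 104. ] [570.3 -51.9 103. ]
w 104 20 [565.5 -54.8 104.2] [574.4 -51.3 111.1] [569.9 -51.9 106.2]
w 140 360 [555.9 -60.8 145.2] [586.5 -42.1 152. ] [568.6 -46.2 150.6]
w 152 180 [557.7 -55.  152.2] [581.5 -43.7 164. ] [568.5 -46.4 159.3]
w 164 254 [558.  -52.9 164. ] [581.1 -44.  176. ] [568.8 -46.3 170.2]
w 176 472 [550.  -52.5 176. ] [589.2 -41.3 188. ] [569.6 -46.3 183. ]
w 188 695 [550.1 -52.7 188. ] [589.1 -41.2 200. ] [569.2 -46.3 194.3]
s 80 5 [566.7 -57.8  84.5] [573.  -51.3  90.6] [569.7 -53.8  90.1]
s 92 7 [564.2 -58.2  93.7] [574.9 -50.8 102.9] [569.4 -54.  101. ]
s 104 12 [564.2 -58.3 105.7] [576.4 -49.6 115.7] [568.8 -53.3 110.7]
s 116 12 [564.4 -58.5 117.5] [577.  -46.7 127.7] [569.  -54.5 123.8]
s 128 8 [564.9 -59.4 128.6] [577.1 -50.5 138.3] [569.2 -54.8 134. ]
s 140 17 [555.3 -70.4 141.5] [583.3 -40.2 151.8] [567.  -50.  150.1]
s 152 22 [556.8 -68.2 152.2] [584.7 -40.2 163.7] [564.1 -46.9 158.3]
s 164 21 [557.5 -70.6 164.2] [578.2 -41.8 175.1] [565.6 -47.7 168.7]
s 176 33 [550.5 -59.9 176.2] [587.7 -40.  187.7] [568.9 -45.2 182.9]
s 188 38 [550.5 -74.2 188.5] [588.6 -37.4 200. ] [569.  -45.4 195. ]
```

View pics/w8.png

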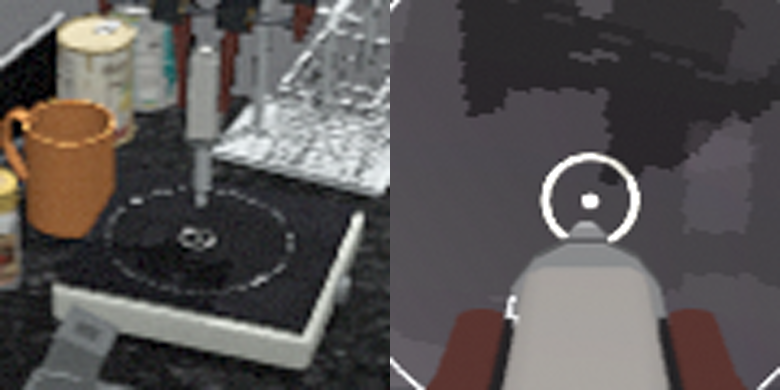

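The left crop shows the probe upright above the ring at (197,238). The right crop shows the dot at (590,201) with the tip just in front of it at (588,228). I'll compute the tip-to-dot offset within each camera.

```bash
python3 - <<'E'
from h import *
for n,w,hw in(('wrist',20,0),('scene',7,0)):
    a=dict(np.load(f'pics/{n}.npz'));E=a['extrinsics'];M=E[:3,:3];C=-M.T@E[:3,3]
    def ray(uu,vv,z=50):
        d=M.T@np.array([(uu-a['cx'])/a['fx'],(vv-a['cy'])/a['fy'],1]);return (C+d*(z-C[2])/d[2]).round(1)
    x,y=map(int,proj(a,[572,-57,50]));g=cv2.cvtColor(a['pixels'],cv2.COLOR_RGB2GRAY)
    if n=='wrist':
        k,l,st,c=cv2.connectedComponentsWithStats((g[y-w:y+w,x-w:x+w]>170).astype(np.uint8))
        for s,q in zip(st[1:],c[1:]):print(n,s[4],ray(q[0]+x-w,q[1]+y-w))
    else:
        S=g[y-w:y+w+1,x-9:x+10].astype(float);S=np.clip(S-90,0,None);v,u=np.mgrid[:S.shape[0],:S.shape[1]]
        print(n,ray((S*u).sum()/S.sum()+x-9,(S*v).sum()/S.sum()+y-w))
    # tip rays: shaft band silhouette centre at z~85-100
    W=pts(a);m=(abs(W[...,0]-571)<12)&(abs(W[...,1]+56)<12)&(W[...,2]>76)&(W[...,2]<104)
    v,u=np.nonzero(m)
    for r in np.unique(v):
        q=u[v==r];print(n,r,q.min(),q.max(),'expect TCP-axis col',[np.round(proj(a,[572.6,-57.2,z]),1).tolist() for z in(84,100)] if r==np.unique(v)[0] else '')
E
```

```text
wrist 170 [572.  -54.4  50. ]
wrist 19 [572.4 -56.4  50. ]
wrist 5 [573.1 -63.8  50. ]
wrist 196 320 324 expect TCP-axis col [[323.2, 199.2], [323.2, 204.3]]
wrist 197 318 325 expect TCP-axis col 
wrist 198 318 325 expect TCP-axis col 
wrist 199 317 326 expect TCP-axis col 
wrist 200 316 316 expect TCP-axis col 
wrist 201 328 328 expect TCP-axis col 
scene [570.7 -57.8  50. ]
scene 177 356 359 expect TCP-axis col [[357.0, 180.5], [357.1, 176.8]]
scene 178 357 358 expect TCP-axis col 
scene 179 357 358 expect TCP-axis col 
scene 180 357 358 expect TCP-axis col 
scene 181 357 358 expect TCP-axis col
```

```bash
cat >> h.py <<'E'
def fz(n=10):
    f=[]
    for _ in range(n):
        imaging.get_image('wrist');f.append(telemetry.get_obs()['ft_force'])
    o=telemetry.get_obs();print(round(o['t'],2),'F',np.mean(f,0).round(2),'sd',np.std(f,0).round(2),o['ee_pos'].round(1) if hasattr(o['ee_pos'],'round') else o['ee_pos'])
E
python3 -c "
from h import *
fz()"
```

```text
19.35 F [-0.02  0.03 -1.29] sd [0.37 0.48 0.54] [572.6 -57.2 181.2]
```

Call:
jog_arm(
  travel=[
    [0.0015,0.001,-0.02],
    [0.0015,0.001,-0.035],
    [0.0015,0.001,-0.05],
    [0.0015,0.001,-0.06],
    [0.0015,0.001,-0.07],
    [0.0015,0.001,-0.075],
    [0.0015,0.001,-0.08],
    [0.0015,0.001,-0.085],
    [0.0015,0.001,-0.0875],
    [0.0015,0.001,-0.0875],
  ],
  dr=[
    [0,0,0],
    [0,0,0],
    [0,0,0],
    [0,0,0],
    [0,0,0],
    [0,0,0],
    [0,0,0],
    [0,0,0],
    [0,0,0],
    [0,0,0],
  ],
)

```text
t: 20.35
ee_pos: [573.3, -56.8, 146.2]
orientation: [3.12, 0.362, -0.0]
ft_force: [1.3, -1.2, -0.5]
width: 24.1
```

```bash
python3 -c "
from h import *
fz()"
```

```text
20.85 F [ 0.08 -0.12 -0.47] sd [0.71 0.4  0.63] [573.3 -56.8 146.2]
```

Call:
jog_arm(
  travel=[
    [0,0,-0.003],
    [0,0,-0.006],
    [0,0,-0.009],
    [0,0,-0.011],
    [0,0,-0.011],
    [0,0,-0.011],
    [0,0,-0.011],
    [0,0,-0.011],
    [0,0,-0.011],
    [0,0,-0.011],
  ],
  dr=[
    [0,0,0],
    [0,0,0],
    [0,0,0],
    [0,0,0],
    [0,0,0],
    [0,0,0],
    [0,0,0],
    [0,0,0],
    [0,0,0],
    [0,0,0],
  ],
)

```text
t: 21.85
ee_pos: [573.3, -56.8, 141.8]
orientation: [3.12, 0.362, -0.0]
ft_force: [-0.7, -0.5, 0.2]
width: 23.7
```

```bash
python3 - <<'E'
from h import *
fz(20)
a=grab('wrist');p=pts(a).reshape(-1,3);s=grab('scene');t=grab('top')
# collar front face z-range
k=p[(abs(p[:,0]-572)<18)&(abs(p[:,1]+56)<18)&(p[:,2]>98)&(p[:,2]<118)]
print('collar w',np.histogram(k[:,2],np.arange(98,119,1))[0])
W=pts(a);print('glass',np.nanmedian(p[(abs(p[:,0]-572)<60)&(p[:,1]>-30)&(p[:,1]<10)&(p[:,2]>30)&(p[:,2]<60)][:,2]))
def crop(i,c,w):
    x,y=map(int,proj(i,c));return cv2.resize(i['pixels'][max(0,y-w):y+w,max(0,x-w):x+w],(390,390),interpolation=cv2.INTER_CUBIC)
cv2.imwrite('pics/w9.png',np.hstack([crop(s,[572,-56,90],50),crop(a,[572,-56,50],60)])[:,:,::-1])
E
```

```text
22.85 F [ 0.01 -0.19  0.77] sd [0.45 0.48 0.5 ] [573.3 -56.8 141.8]
collar w [  0   0   0   0   0   0   0   0   1   9  17  20  76 165  74   2   0  16
  17  12]
glass 48.949973331593405
```

View pics/w9.png

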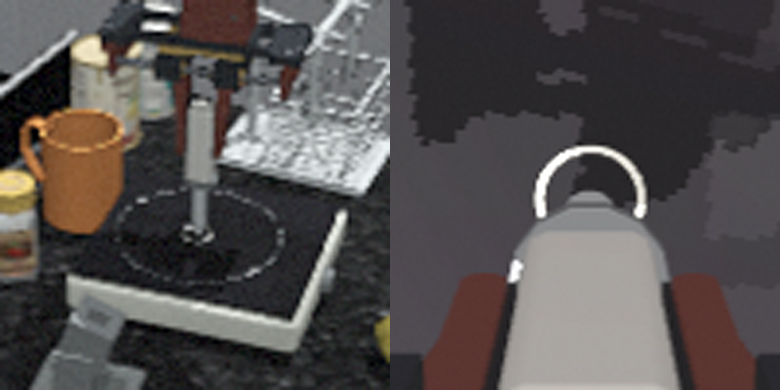

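The tip is centred in the ring: ring and tip are both at column 590 in the right crop, and the ring is at (197,235) in the scene crop. The push is about 2.1 N, or 7 mm, so I'll go 2 mm deeper.

Call:
jog_arm(
  travel=[
    [0,0,-0.002],
    [0,0,-0.004],
    [0,0,-0.005],
    [0,0,-0.005],
    [0,0,-0.005],
    [0,0,-0.005],
    [0,0,-0.005],
    [0,0,-0.005],
    [0,0,-0.005],
    [0,0,-0.005],
  ],
  dr=[
    [0,0,0],
    [0,0,0],
    [0,0,0],
    [0,0,0],
    [0,0,0],
    [0,0,0],
    [0,0,0],
    [0,0,0],
    [0,0,0],
    [0,0,0],
  ],
)

```text
t: 24.0
ee_pos: [573.3, -56.8, 139.8]
orientation: [3.12, 0.362, -0.0]
ft_force: [0.3, -0.1, 2.0]
width: 23.7
```

```bash
python3 - <<'E'
from h import *
fz(20)
s=grab('scene');q=pts(s).reshape(-1,3)
k=q[(q[:,0]>500)&(q[:,0]<600)&(q[:,1]<-240)&(q[:,1]>-400)&(q[:,2]>172)&(q[:,2]<185)]
print('bail in scene',len(k),k.mean(0).round(),np.percentile(k[:,1],[2,98]).round())
print(telemetry.get_obs()['qvel'],telemetry.get_obs()['width'])
E
```

```text
25.0 F [0.09 0.2  1.39] sd [0.62 0.42 0.58] [573.4 -56.7 139.8]
bail in scene 63 [ 549. -311.  177.] [-368. -260.]
[-0.00154974  0.0009052   0.00155599 -0.0015671  -0.00044243  0.00038561] 23.72172092213704
```

Force change is 2.68 N, which is about 9 mm or half-way. The arm is still and the basket is still hanging, so I'm handing in.

```bash
python3 -c "
from workcell import ticket
print(ticket.close_job())"
```

```text
the job is handed in; nothing more can be done
None
```

I hung the basket by its bail on both prongs and let go. I then drew the thermometer out of the grey rest along its axis. When I handed the job in at about 25 s, the arm was holding it upright on the ringed spot.

**Last checks:**
- **Push on the tip:** about 2.7 N, which is about 9 mm or half-way. This is the change from the free-hanging reading, with roughly 0.2 N of noise. At the stop before the last 2 mm press, force put the tip 6.9 mm in and the collar height in the wrist camera put it 7.6 mm in.
- **Position:** in both the wrist and scene cameras the tip was within about 1–2 mm of the dot. The two cameras disagreed by about that much on where the dot is. I took that picture just before the final 2 mm of pressing.
- **Steadiness:** the joints were still and the grip was unchanged at 23.7 mm.
- **Basket:** the bail bar was still level at seat height after release, and the scene camera still showed it there at the end.

I never touched the mug, spice jar, garlic or green look-alike. I did not separately measure their positions at the end.

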